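# Check the tool cases' catches

## Task

Working from your left to your right, tug up the lid of each of the three tool cases to find out whether its catch holds. Snap shut the catch of every case whose lid comes up, so that all three are left closed and latched; do not press the catches that hold, and leave the loose things on the bench alone.

Things in the scene. Friction and masses are not known exactly. Their poses are not given: they have to be found in the camera images.
- case_left: black plastic tool case on the robot's left (+y), 120 deep (x) x 150 wide (y) x 82 mm high with its lid down, bolted to the bench by a steel ear at each side (each 16 mm out). Origin: centre of its underside, on the bench. Its front (-x) has the catch; the lid's hinge line runs along its y axis at x = +60 mm, z = 60 mm.
- lid_left (a joint): lid of this case: 0 = fully down, grows as it opens upward (rad). The lid weighs 0.3 kg and falls shut when let go. With the catch latched it still has slack: it can be pulled up to about 0.04 rad, then stops firmly; with the catch unlatched it keeps coming up freely.
- handle_left (a point): middle of the lid's handle, a round steel bar 12 mm thick and 90 mm long along the case's y axis, carried by posts at its ends, 33 mm above the lid's top and 115 mm above the bench with the lid down; it lies at x = -30 mm in the case's frame (90 mm in front of the hinge line, 55 mm above it). Axes are those of the case when the lid is down, and tip with the lid.
- catch_left: steel catch on the front of the lid. Origin on its pivot, 68 mm in front of the case's centre, 73 mm above the bench with the lid down. A 42 mm plate hangs down in front of the case, its tooth going under a lip of the case; a thumb tab sticks out forward. Latched: axes parallel to the handle's. Unlatched: tipped out 0.18 rad about y, tab up, tooth clear of the lip. It snaps over past half way.
- tab_left (a point): press point on top of the catch's flat thumb tab (50 mm wide, 4 mm thick, reaching 32 mm forward of the pivot): 24 mm in front of the pivot, 75 mm above the bench when latched, 79 mm when unlatched, lid down. Pressed straight down with about 6 to 12 N, the lid being down, an unlatched tab drops about 4 mm, snaps and stays; then it is rigid.
- case_middle: black plastic tool case in the middle, 120 deep (x) x 150 wide (y) x 82 mm high with its lid down, bolted to the bench by a steel ear at each side (each 16 mm out). Origin: centre of its underside, on the bench. Its front (-x) has the catch; the lid's hinge line runs along its y axis at x = +60 mm, z = 60 mm.
- lid_middle (a joint): lid of this case: 0 = fully down, grows as it opens upward (rad). The lid weighs 0.3 kg and falls shut when let go. With the catch latched it still has slack: it can be pulled up to about 0.04 rad, then stops firmly; with the catch unlatched it keeps coming up freely.
- handle_middle (a point): middle of the lid's handle, a round steel bar 12 mm thick and 90 mm long along the case's y axis, carried by posts at its ends, 33 mm above the lid's top and 115 mm above the bench with the lid down; it lies at x = -30 mm in the case's frame (90 mm in front of the hinge line, 55 mm above it). Axes are those of the case when the lid is down, and tip with the lid.
- catch_middle: steel catch on the front of the lid. Origin on its pivot, 68 mm in front of the case's centre, 73 mm above the bench with the lid down. A 42 mm plate hangs down in front of the case, its tooth going under a lip of the case; a thumb tab sticks out forward. Latched: axes parallel to the handle's. Unlatched: tipped out 0.18 rad about y, tab up, tooth clear of the lip. It snaps over past half way.
- tab_middle (a point): press point on top of the catch's flat thumb tab (50 mm wide, 4 mm thick, reaching 32 mm forward of the pivot): 24 mm in front of the pivot, 75 mm above the bench when latched, 79 mm when unlatched, lid down. Pressed straight down with about 6 to 12 N, the lid being down, an unlatched tab drops about 4 mm, snaps and stays; then it is rigid.
- case_right: black plastic tool case on the robot's right (-y), 120 deep (x) x 150 wide (y) x 82 mm high with its lid down, bolted to the bench by a steel ear at each side (each 16 mm out). Origin: centre of its underside, on the bench. Its front (-x) has the catch; the lid's hinge line runs along its y axis at x = +60 mm, z = 60 mm.
- lid_right (a joint): lid of this case: 0 = fully down, grows as it opens upward (rad). The lid weighs 0.3 kg and falls shut when let go. With the catch latched it still has slack: it can be pulled up to about 0.04 rad, then stops firmly; with the catch unlatched it keeps coming up freely.
- handle_right (a point): middle of the lid's handle, a round steel bar 12 mm thick and 90 mm long along the case's y axis, carried by posts at its ends, 33 mm above the lid's top and 115 mm above the bench with the lid down; it lies at x = -30 mm in the case's frame (90 mm in front of the hinge line, 55 mm above it). Axes are those of the case when the lid is down, and tip with the lid.
- catch_right: steel catch on the front of the lid. Origin on its pivot, 68 mm in front of the case's centre, 73 mm above the bench with the lid down. A 42 mm plate hangs down in front of the case, its tooth going under a lip of the case; a thumb tab sticks out forward. Latched: axes parallel to the handle's. Unlatched: tipped out 0.18 rad about y, tab up, tooth clear of the lip. It snaps over past half way.
- tab_right (a point): press point on top of the catch's flat thumb tab (50 mm wide, 4 mm thick, reaching 32 mm forward of the pivot): 24 mm in front of the pivot, 75 mm above the bench when latched, 79 mm when unlatched, lid down. Pressed straight down with about 6 to 12 N, the lid being down, an unlatched tab drops about 4 mm, snaps and stays; then it is rigid.
- tin: loose round tin, 72 mm across, 75 mm high, standing behind the cases; origin: centre of its underside. Not part of the job.
- spanner: loose steel spanner, 170 mm long, lying behind the cases; origin: centre of its underside. Not part of the job.
- chainring: loose flat steel chainring, 115 mm across, 6 mm thick, lying behind the cases; origin: centre of its underside. Not part of the job.
Things that resemble listed ones, but are neither listed nor needed, are in the scene too. What is shaped like the case_middle but brown or orange is not meant.

How it is judged:
By the outcome, as a careful person would: the job done as asked, in the order asked, and still so for the second after the job is handed in, with the robot touching nothing.
It also fails if it takes over 72 s, if anything falls off the work surface, if the arm or the gripper's body presses on something with over 40 N, if the wrist force passes 120 N, or if a joint passes its speed limit or range.

## Robot

A 6-joint arm with a two-finger parallel gripper is mounted at the origin on the work surface. World frame = base frame: x ahead of the robot, y to its left, z up, the work surface at z = 0. Lengths are in mm, angles in degrees, forces in N, time in s.
With the tool pointing down it reaches from about 375 to 825 mm from the base axis. Payload 5.5 kg.
Tool frame: the origin (TCP) lies between the finger pads; the fingertips stand arm.finger_overhang ahead of it and the grasp point (between the pads) lies 8 mm behind it (arm.finger_overhang is the distance from the TCP to the fingertips, in mm); z points along the fingers, y is the direction in which the jaws open and shut (so a half turn about z gives the same grasp; the last joint's range is limited). The gripper opens to 85 mm and grips with 20 to 120 N. Pads are 22 mm wide; open, the fingers measure 114 mm over their backs; the gripper's body (76 mm by 85 mm) begins 54 mm behind the grasp point. The pads swing forward as they close: fully open they stand 13 mm farther back than shut.
Start: joints at [76.318, 17.962, -2.699, 69.339, 0, 90], TCP at [141.919, 582.97, 242.299] pointing down, gripper open.
Joint ranges: [-152.73, 152.73], [-39.44, 99.34], [-58.76, 71.6], [-118.89, 123.64], [-81.53, 83.1], [-180, 180]. Speed limits (degrees/s): [136.94, 136.94, 172.46, 180, 180, 180].

## Interface

Orientations are given as [roll, pitch, yaw] about the fixed x, y, z axes, in that order (R = Rz(yaw) Ry(pitch) Rx(roll)).
In Python, from station import arm gives the robot as it stands.
- The arm moves only by the tool send_rows, never from a script. Its argument "commands" is a list of rows, each a list of 2 entries, a list of its own where there are three numbers: the shift along the tool's x, y, z in units of 0.025 m (1.0 is 0.025 m), then the turn, a rotation vector about the tool's x, y, z in units of 2 rad (1.0 is 2 rad). A call has exactly 10 rows; each row shifts and turns the commanded pose from where the row before left it, along the tool's axes as they then stand; what a row does not reach is not made up. A row lasts 1/8 s, in which the tool goes at most 62.5 mm and 10.7 degrees, less where a joint would pass 70% of its speed; a pose out of reach is approached as far as the arm can. A call with a number of a shift or a turn outside -1 to 1 is refused whole. A call with a gripper value outside its range is refused whole. "hand" is the opening, from 0 (shut) to 1 (fully open), set as the call begins (left out, the last holds). The fingers move at their own pace and stop on an object; "newtons" is the grip in N (left out, the last holds). Time passes only in rows, so rows that do not move let the fingers close, or fill a call up. It gives the time, the measured TCP pose, the force and the opening at its end, in the units of the state.
- arm.get_obs(): the state, without advancing time (a new reading comes with each control period).
- arm.get_image(name): name is "scene" or "side" or "wrist"; returns the picture (480x640x3 uint8, blue, green, red); there is no depth.
- arm.get_calibration(name): a dict with "intrinsics" (3x3 intrinsics, pixels), "k1" (the pictures are not rectified: a ray, as slopes to the right and down, at radius r is drawn at 1 + k1 r^2 times it, then the intrinsics apply), "camera_from_world" (4x4, takes a point from world to camera coordinates); the wrist camera has in their place "mount" (4x4, takes a point from camera to tool coordinates, whose origin is the TCP and whose axes are the flange's). Camera axes: x right, y up, looking along -z (the intrinsics and any distortion apply to the point x, -y, -z); pixel columns grow to the right and rows downward; lengths in mm; the calibration is good to about 2 mm. A picture is of the moment at which its call begins: read the wrist's pose just before it. get_calibration takes no time and is no camera call.
- arm.close_job(): hands the job in, once; it reports no verdict.
The state is a dict: "time_s": time; "joint_pos": joint angles; "joint_vel": joint speeds; "joint_torque": joint torques, N m; "tool_pos": TCP position; "tcp_rot": TCP orientation; "force": force on the tool from outside, world axes, zero at the start; "torque": the same for the moment, N m; "opening": finger opening in mm.
Only numpy, scipy, OpenCV 4.12 (cv2) and the standard library are available. Lean on these libraries where they do the work, as an engineer would, in place of code of your own. Each camera call takes 0.05 s, during which the arm holds its last target.

## Working session

There is one attempt and no reset: what is moved stays moved. The work goes in short steps, Python scripts to look and compute and a tool call to move; the robot and the scene stay as the last step left them, time stands still between calls to the robot, and variables do not carry over. Pictures are saved under pics/ and viewed, and the job is handed in when it is done.

Besides the shell and the picture viewer there is one more tool, called after "Emit:" in YAML: its name, and indented under it one key for each argument. send_rows: Moves the arm, as the interface text tells. Its arguments: {"type":"object","properties":{"commands":{"type":"array","items":{"type":"array"}},"hand":{"type":"number"},"newtons":{"type":"number"}},"required":["commands"]}

```bash
mkdir -p pics; ls; python3 - <<'E'
from station import arm
import cv2
for n in ["scene","side","wrist"]:
    cv2.imwrite(f"pics/{n}0.png",arm.get_image(n)); print(n,arm.get_calibration(n))
print(arm.get_obs()); print(arm.finger_overhang)
E
```

```text
pics
scene {'intrinsics': array([[609.90834777,   0.        , 320.33448415],
       [  0.        , 609.90834777, 242.25117201],
       [  0.        ,   0.        ,   1.        ]]), 'k1': -0.08461664170876033, 'camera_from_world': array([[-8.06039567e-01,  5.91543352e-01,  1.94082283e-02,
         4.12299307e+02],
       [-4.30780948e-01, -6.08839703e-01,  6.66139618e-01,
         1.62100632e+02],
       [ 4.05866962e-01,  5.28574194e-01,  7.45574497e-01,
        -1.57939476e+03],
       [ 0.00000000e+00,  0.00000000e+00,  0.00000000e+00,
         1.00000000e+00]])}
side {'intrinsics': array([[469.74323576,   0.        , 322.53885399],
       [  0.        , 469.74323576, 239.26526022],
       [  0.        ,   0.        ,   1.        ]]), 'k1': -0.027345828275789887, 'camera_from_world': array([[ 9.96532441e-01, -8.28080740e-02, -8.11896440e-03,
        -5.07818736e+02],
       [ 5.68871895e-02,  6.06867154e-01,  7.92764848e-01,
        -1.01713316e+02],
       [-6.07201974e-02, -7.90477754e-01,  6.09473525e-01,
        -1.24434994e+03],
       [ 0.00000000e+00,  0.00000000e+00,  0.000
[... 579 characters left out ...]
0000000e+00]])}
{'time_s': 0.15, 'joint_pos': array([ 7.63160990e+01,  1.79941128e+01, -2.73831932e+00,  6.93401201e+01,
        2.74669995e-04,  8.99995286e+01]), 'joint_vel': array([-0.00364791, -0.07444086,  0.18237982, -0.0301802 ,  0.05351105,
       -0.15493911]), 'joint_torque': array([ 7.32850572e-05, -5.40045404e+01,  3.40060151e+01,  1.33083275e-02,
       -4.33419061e-06, -1.08626729e-06]), 'tool_pos': array([141.84162471, 582.57555362, 241.66172857]), 'tcp_rot': array([-1.79927448e+02, -2.75266733e-04,  1.66316570e+02]), 'force': array([-0.26140885, -0.37823229,  0.0907291 ]), 'torque': array([-9.26201517e-05, -5.12127535e-03, -2.77491351e-02]), 'opening': 85.36567521771715}
11.0
```

View pics/scene0.png

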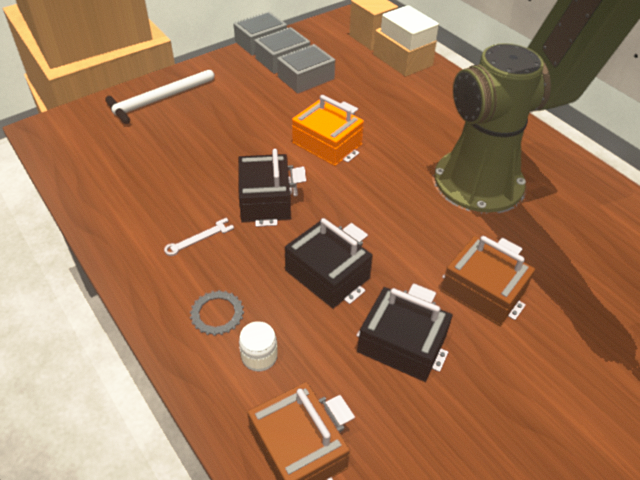

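View pics/side0.png

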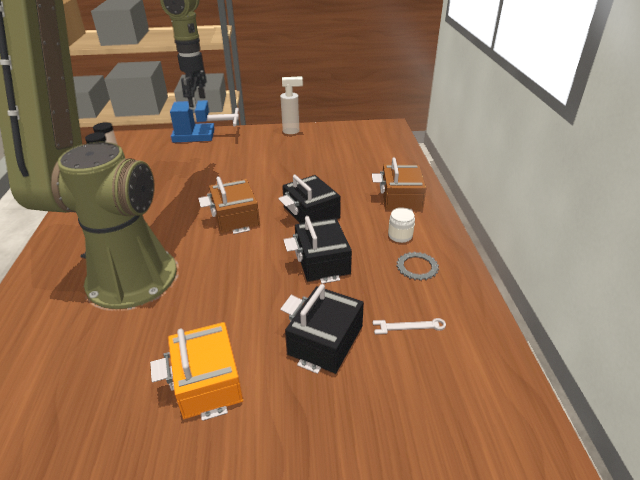

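View pics/wrist0.png

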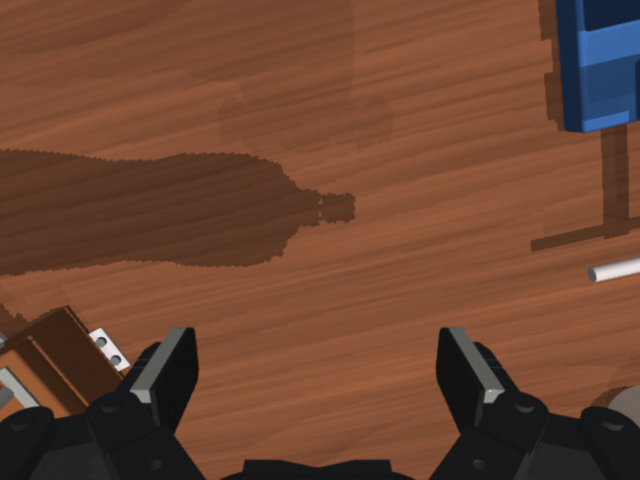

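Candidates: black cases, scene px (405,330) / (328,260) / (265,185), side px (311,200) / (323,247) / (325,325), are left, middle and right. Look-alikes are brown at (490,275) and (298,430), and orange at (328,130). I choose the three black ones and check them in close crops.

```bash
python3 - <<'E'
import cv2,numpy as np
s=cv2.imread("pics/scene0.png"); d=cv2.imread("pics/side0.png")
def crop(im,x,y,w,h,k): return cv2.resize(im[y:y+h,x:x+w],None,fx=k,fy=k,interpolation=cv2.INTER_CUBIC)
cv2.imwrite("pics/a1.png",crop(s,350,270,120,110,5))
cv2.imwrite("pics/a2.png",crop(s,275,210,120,110,5))
cv2.imwrite("pics/a3.png",crop(s,220,135,120,110,5))
cv2.imwrite("pics/b1.png",np.hstack([crop(d,270,165,80,75,5),crop(d,275,210,80,75,5)]))
cv2.imwrite("pics/b3.png",crop(d,270,275,110,110,5))
E
```

```text
(no output)
```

View pics/a1.png

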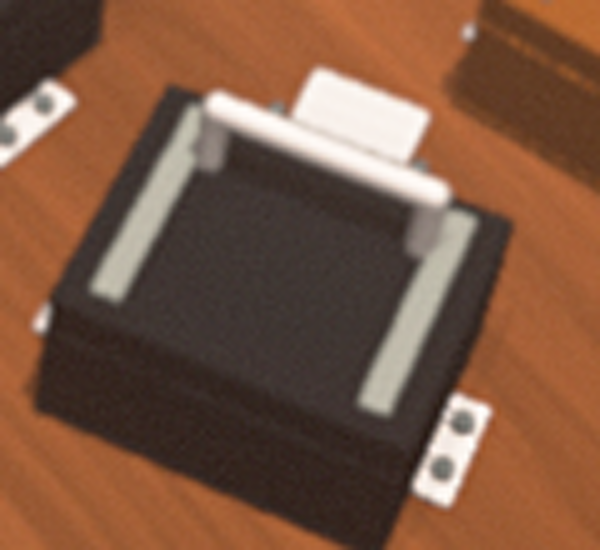

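View pics/a2.png

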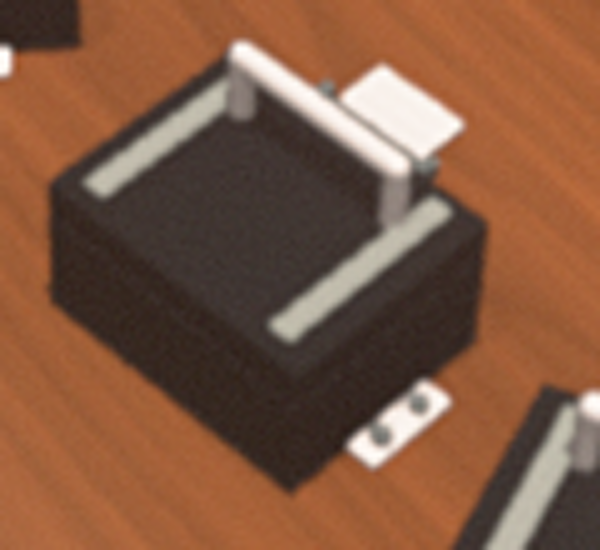

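View pics/a3.png

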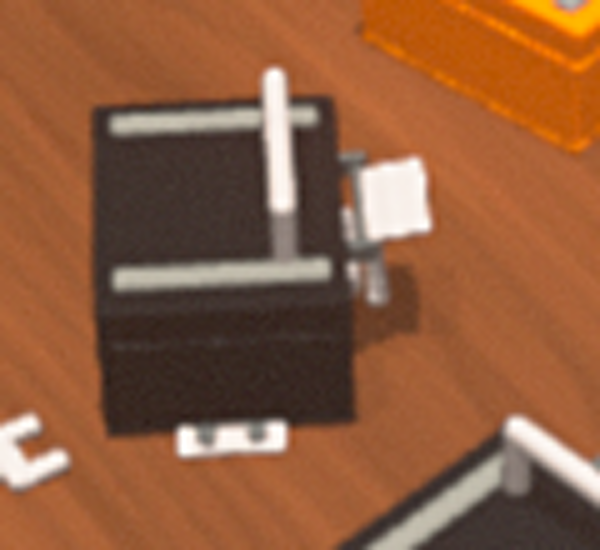

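View pics/b1.png

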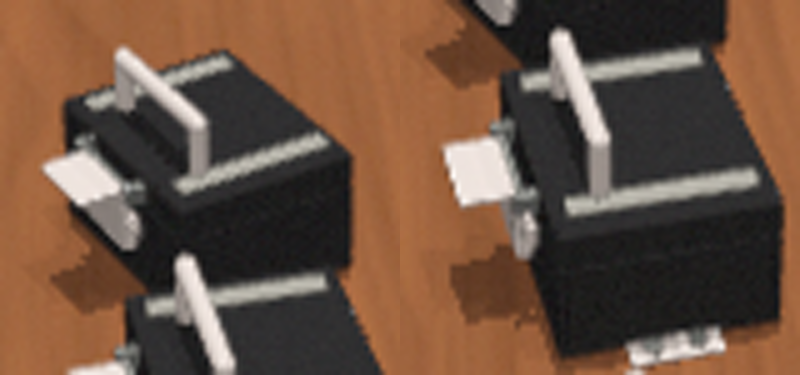

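View pics/b3.png

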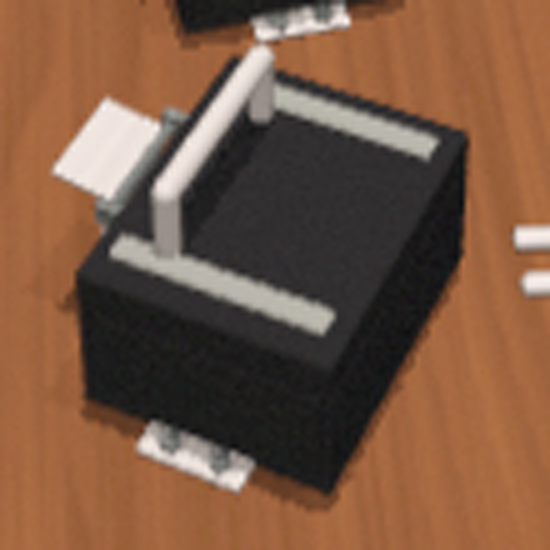

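```bash
cat > h.py <<'E'
import numpy as np,cv2
from station import arm
from scipy.optimize import least_squares
from scipy.spatial.transform import Rotation as R
def proj(P,K,k1,T):
    P=np.atleast_2d(P); c=P@T[:3,:3].T+T[:3,3]
    a=np.c_[c[:,0]/-c[:,2],-c[:,1]/-c[:,2]]
    a=a*(1+k1*(a**2).sum(1,keepdims=True))
    return a*[K[0,0],K[1,1]]+[K[0,2],K[1,2]]
def cam(n):
    c=arm.get_calibration(n); return c['intrinsics'],c['k1'],c.get('camera_from_world')
def wristcam(obs):
    c=arm.get_calibration('wrist'); T=np.eye(4)
    T[:3,:3]=R.from_euler('xyz',obs['tcp_rot'],degrees=True).as_matrix(); T[:3,3]=obs['tool_pos']
    return c['intrinsics'],c['k1'],np.linalg.inv(T@c['mount'])
# bar +y,-y ; corners f+ f- b- b+
M=np.array([[-30,45,115],[-30,-45,115],[-60,75,82],[-60,-75,82],[60,-75,82],[60,75,82]],float)
def place(p,pts=M):
    c,s=np.cos(p[2]),np.sin(p[2]); return pts@np.array([[c,-s,0],[s,c,0],[0,0,1]]).T+[p[0],p[1],0]
E
cat > fit.py <<'E'
from h import *
D={'left':(((350,270),[(443,193),(214,103),(510,222),(175,90),(55,300),(405,445)]),((270,165),[(122,55),(200,127),(65,102),(185,210),(352,155),(228,52)])),
'middle':(((275,210),[(403,168),(240,52),(485,222),(228,57),(52,188),(295,370)]),((275,210),[(160,38),(200,138),(102,75),(145,240),(382,198),(313,45)])),
'right':(((220,135),[(286,208),(273,78),(350,297),(332,98),(95,110),(103,313)]),((270,275),[(262,55),(163,190),(238,62),(78,275),(330,365),(467,130)]))}
for k,v in D.items():
    o=[((np.array(p)+.5)/5-.5+off) for off,p in v]
    cs=[cam('scene'),cam('side')]
    f=lambda p:np.concatenate([(proj(place(p),*c)-q).ravel() for c,q in zip(cs,o)])
    r=least_squares(f,[550,0,0],loss='soft_l1',x_scale=[100,100,.3])
    p=r.x; print(k,p[:2].round(1),np.degrees(p[2]).round(1),'rms',np.sqrt((f(p)**2).mean()).round(2),'handle',place(p,np.array([[-30,0,115.]])).round(1),'tab',place(p,np.array([[-92,0,79.]])).round(1), f(p).round(1).tolist())
E
python3 fit.py
```

```text
left [495.2 258.6] 26.7 rms 1.19 handle [[468.4 245.1 115. ]] tab [[413.  217.2  79. ]] [-1.7, 1.0, 0.7, 1.5, 1.7, -0.3, -1.2, -2.0, -1.8, -0.1, 1.6, 2.3, 0.3, 1.8, -0.4, 0.6, -1.0, 0.2, -0.9, 1.4, 0.6, 0.5, -0.3, -0.2]
middle [510.3  22.9] 9.2 rms 1.37 handle [[480.6  18.1 115. ]] tab [[419.4   8.2  79. ]] [-1.3, 0.6, 0.4, 1.5, 1.3, 0.3, 2.3, -3.0, -1.8, -1.0, 0.3, 2.2, 0.1, 1.7, -0.2, 1.6, -0.9, -0.4, 2.1, 0.5, 0.7, 1.4, -1.0, -0.7]
right [ 494.2 -256.3] -30.5 rms 1.01 handle [[ 468.3 -241.1  115. ]] tab [[ 414.9 -209.7   79. ]] [-0.4, 0.7, 0.3, 1.6, 1.0, 1.6, 0.4, -0.5, -0.8, -0.3, -1.7, 1.4, -0.6, 1.1, 0.4, 0.9, -1.7, -1.8, -1.3, -0.2, 0.2, 1.1, 0.4, 0.2]
```

```bash
cat >> h.py <<'E'
def plan(target,yaw,n=20,cmd=None):
    o=arm.get_obs()
    if cmd is None: p=o['tool_pos'].copy(); y=o['tcp_rot'][2]
    else: p=np.array(cmd[:3],float); y=cmd[3]
    dy=(yaw-y+180)%360-180; tz=round(-np.radians(dy)/n/2,4)
    t=np.array(target,float); rows=[]
    for i in range(n):
        Rm=R.from_euler('xyz',[180,0,y],degrees=True).as_matrix()
        u=np.round(Rm.T@((t-p)/(n-i))/25,2); rows.append([u.tolist(),[0,0,float(tz)]])
        p=p+Rm@(u*25); y-=np.degrees(tz*2)
    for k in range(0,n,10): print(str(rows[k:k+10]).replace(' ',''))
    print('end',p.round(1),round(y,2))
E
python3 -c "
from h import *
plan([468,245,190],116.7,20)"
```

```text
[[[-0.79,-0.5,0.1],[0,0,0.0216]],[[-0.81,-0.47,0.1],[0,0,0.0216]],[[-0.83,-0.43,0.1],[0,0,0.0216]],[[-0.85,-0.39,0.1],[0,0,0.0216]],[[-0.87,-0.36,0.1],[0,0,0.0216]],[[-0.88,-0.32,0.1],[0,0,0.0216]],[[-0.9,-0.28,0.1],[0,0,0.0216]],[[-0.91,-0.24,0.11],[0,0,0.0216]],[[-0.92,-0.2,0.1],[0,0,0.0216]],[[-0.92,-0.16,0.11],[0,0,0.0216]]]
[[[-0.93,-0.12,0.1],[0,0,0.0216]],[[-0.94,-0.08,0.11],[0,0,0.0216]],[[-0.94,-0.04,0.1],[0,0,0.0216]],[[-0.94,-0.0,0.11],[0,0,0.0216]],[[-0.94,0.04,0.1],[0,0,0.0216]],[[-0.94,0.07,0.11],[0,0,0.0216]],[[-0.93,0.12,0.1],[0,0,0.0216]],[[-0.93,0.16,0.11],[0,0,0.0216]],[[-0.92,0.19,0.1],[0,0,0.0216]],[[-0.9,0.23,0.11],[0,0,0.0216]]]
end [467.9 245.  189.9] 116.81
```

Emit:
send_rows:
  commands:
    - [[-0.79,-0.5,0.1],[0,0,0.0216]]
    - [[-0.81,-0.47,0.1],[0,0,0.0216]]
    - [[-0.83,-0.43,0.1],[0,0,0.0216]]
    - [[-0.85,-0.39,0.1],[0,0,0.0216]]
    - [[-0.87,-0.36,0.1],[0,0,0.0216]]
    - [[-0.88,-0.32,0.1],[0,0,0.0216]]
    - [[-0.9,-0.28,0.1],[0,0,0.0216]]
    - [[-0.91,-0.24,0.1],[0,0,0.0216]]
    - [[-0.92,-0.2,0.1],[0,0,0.0216]]
    - [[-0.92,-0.16,0.1],[0,0,0.0216]]
  hand: 0.6
  newtons: 30

```text
time_s: 1.4
tool_pos: [306.1, 412.6, 217.3]
tcp_rot: [180.0, 0.0, 141.3]
force: [0.2, 0.6, -0.1]
opening: 51.4
```

Emit:
send_rows:
  commands:
    - [[-0.93,-0.12,0.1],[0,0,0.0216]]
    - [[-0.94,-0.08,0.1],[0,0,0.0216]]
    - [[-0.94,-0.04,0.1],[0,0,0.0216]]
    - [[-0.94,0,0.1],[0,0,0.0216]]
    - [[-0.94,0.04,0.1],[0,0,0.0216]]
    - [[-0.94,0.07,0.1],[0,0,0.0216]]
    - [[-0.93,0.12,0.1],[0,0,0.0216]]
    - [[-0.93,0.16,0.1],[0,0,0.0216]]
    - [[-0.92,0.19,0.1],[0,0,0.0216]]
    - [[-0.9,0.23,0.1],[0,0,0.0216]]

```text
time_s: 2.65
tool_pos: [468.5, 243.3, 192.3]
tcp_rot: [180.0, 0.0, 116.6]
force: [-0.9, 0.6, -0.8]
opening: 51.2
```

```bash
python3 - <<'E'
from h import *
o=arm.get_obs(); im=arm.get_image('wrist'); print(o['time_s'],o['tool_pos'],o['tcp_rot'],o['joint_pos'],o['force'])
import pickle; pickle.dump(o,open('oL.pkl','wb'))
cv2.imwrite('pics/w1.png',im)
E
```

```text
2.65 [468.48782285 243.2801655  192.2837298 ] [1.79991438e+02 7.65724662e-03 1.16577858e+02] [ 2.74470350e+01  1.17426551e+01 -1.74905525e+01  6.07583480e+01
 -7.78623879e-03  9.08691757e+01] [-0.93660596  0.58382451 -0.80492506]
```

View pics/w1.png

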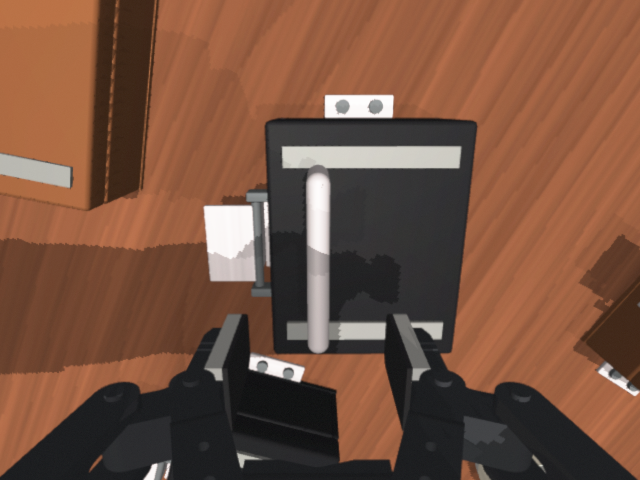

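The bar of the left case runs (318,172)–(318,347) in the wrist picture, parallel to the pads; I refine with this view.

```bash
cat >> h.py <<'E'
def wfit(o,px,guess):
    q=np.array(px,float); c=wristcam(o)
    f=lambda p:(proj(place(p),*c)-q).ravel()
    r=least_squares(f,guess,loss='soft_l1',x_scale=[100,100,.3]); p=r.x
    print('case',p[:2].round(1),np.degrees(p[2]).round(2),'res',f(p).round(1).tolist())
    print('handle',place(p,np.array([[-30,0,115.]])).round(1),'tab',place(p,np.array([[-92,0,79.]])).round(1)); return p
E
python3 - <<'E'
from h import *; import pickle
o=pickle.load(open('oL.pkl','rb'))
p=wfit(o,[(318,172),(318,347),(270,122),(277,350),(452,350),(474,123)],[495,258,.466])
h=place(p,np.array([[-30,0,107.]]))[0]
plan(h,90+np.degrees(p[2]),10)
E
```

```text
case [494.8 256.3] 26.63 res [0.2, 13.1, 0.2, -4.1, -6.1, -0.7, -4.0, 6.2, 0.6, 5.7, 5.6, -1.5]
handle [[468.  242.9 115. ]] tab [[412.6 215.1  79. ]]
[[[0.01,-0.01,0.34],[0,0,-0.0002]],[[0.01,-0.0,0.34],[0,0,-0.0002]],[[0.01,-0.01,0.34],[0,0,-0.0002]],[[0.01,-0.0,0.34],[0,0,-0.0002]],[[0.01,-0.01,0.34],[0,0,-0.0002]],[[0.01,-0.0,0.34],[0,0,-0.0002]],[[0.01,-0.01,0.34],[0,0,-0.0002]],[[0.0,-0.0,0.34],[0,0,-0.0002]],[[0.01,-0.01,0.34],[0,0,-0.0002]],[[0.0,-0.0,0.34],[0,0,-0.0002]]]
end [468.  242.8 107. ] 116.63
```

Emit:
send_rows:
  commands:
    - [[0,0,0.34],[0,0,0]]
    - [[0,0,0.34],[0,0,0]]
    - [[0,0,0.34],[0,0,0]]
    - [[0,0,0.34],[0,0,0]]
    - [[0,0,0.34],[0,0,0]]
    - [[0,0,0.34],[0,0,0]]
    - [[0,0,0.34],[0,0,0]]
    - [[0,0,0.34],[0,0,0]]
    - [[0,0,0.34],[0,0,0]]
    - [[0,0,0.34],[0,0,0]]

```text
time_s: 3.95
tool_pos: [468.0, 245.4, 106.7]
tcp_rot: [180.0, 0.0, 116.8]
force: [-0.0, -0.3, 0.7]
opening: 51.3
```

Emit:
send_rows:
  commands:
    - [[0,0,0],[0,0,0]]
    - [[0,0,0],[0,0,0]]
    - [[0,0,0],[0,0,0]]
    - [[0,0,0],[0,0,0]]
    - [[0,0,0],[0,0,0]]
    - [[0,0,0],[0,0,0]]
    - [[0,0,0],[0,0,0]]
    - [[0,0,0],[0,0,0]]
    - [[0,0,0],[0,0,0]]
    - [[0,0,0],[0,0,0]]
  hand: 0
  newtons: 30

```text
time_s: 5.2
tool_pos: [468.1, 245.4, 107.5]
tcp_rot: [180.0, 0.0, 116.8]
force: [-2.5, -0.8, 4.9]
opening: 11.1
```

Emit:
send_rows:
  commands:
    - [[0,0.02,-0.032],[0,0,0]]
    - [[0,0.02,-0.032],[0,0,0]]
    - [[0,0.02,-0.032],[0,0,0]]
    - [[0,0.02,-0.032],[0,0,0]]
    - [[0,0.02,-0.032],[0,0,0]]
    - [[0,0.02,-0.032],[0,0,0]]
    - [[0,0.02,-0.032],[0,0,0]]
    - [[0,0.02,-0.032],[0,0,0]]
    - [[0,0.02,-0.032],[0,0,0]]
    - [[0,0.02,-0.032],[0,0,0]]

```text
time_s: 6.45
tool_pos: [469.9, 246.3, 111.5]
tcp_rot: [-179.6, 0.0, 116.8]
force: [3.7, 1.7, -40.2]
opening: 10.6
```

The left lid stops firmly: about 4 mm of travel, then 40 N. That catch holds, so I lower and release.

Emit:
send_rows:
  commands:
    - [[0,-0.033,0.053],[0,0,0]]
    - [[0,-0.033,0.053],[0,0,0]]
    - [[0,-0.033,0.053],[0,0,0]]
    - [[0,-0.033,0.053],[0,0,0]]
    - [[0,-0.033,0.053],[0,0,0]]
    - [[0,-0.033,0.053],[0,0,0]]
    - [[0,0,0],[0,0,0]]
    - [[0,0,0],[0,0,0]]
    - [[0,0,0],[0,0,0]]
    - [[0,0,0],[0,0,0]]

```text
time_s: 7.7
tool_pos: [468.1, 245.5, 107.7]
tcp_rot: [180.0, 0.0, 116.8]
force: [-3.8, -2.6, 4.6]
opening: 10.6
```

Emit:
send_rows:
  commands:
    - [[0,0,0],[0,0,0]]
    - [[0,0,0],[0,0,0]]
    - [[0,0,0],[0,0,0]]
    - [[0,0,0],[0,0,0]]
    - [[0,0,-0.6],[0,0,0]]
    - [[0,0,-0.6],[0,0,0]]
    - [[0,0,-0.6],[0,0,0]]
    - [[0,0,-0.6],[0,0,0]]
    - [[0,0,-0.6],[0,0,0]]
    - [[0,0,-0.6],[0,0,0]]
  hand: 0.6

```text
time_s: 8.95
tool_pos: [468.0, 245.4, 198.5]
tcp_rot: [180.0, 0.0, 116.8]
force: [0.1, -0.3, 0.9]
opening: 51.3
```

```bash
python3 - <<'E'
from h import *
o=arm.get_obs();print(o['tool_pos'],o['force'],o['opening'])
plan([480.6,17,190],99.2,10)
plan([480.6,17,190],99.2,20)
E
```

```text
[468.03985462 245.42509671 198.48699902] [ 0.08049658 -0.2911234   0.92631986] 51.333756585889034
[[[-0.84,-0.37,0.03],[0,0,0.0154]],[[-0.85,-0.34,0.03],[0,0,0.0154]],[[-0.86,-0.31,0.03],[0,0,0.0154]],[[-0.87,-0.29,0.04],[0,0,0.0154]],[[-0.88,-0.26,0.03],[0,0,0.0154]],[[-0.88,-0.24,0.04],[0,0,0.0154]],[[-0.89,-0.21,0.03],[0,0,0.0154]],[[-0.9,-0.18,0.04],[0,0,0.0154]],[[-0.9,-0.15,0.03],[0,0,0.0154]],[[-0.9,-0.12,0.04],[0,0,0.0154]]]
end [480.6  17.1 190. ] 99.17
[[[-0.42,-0.18,0.02],[0,0,0.0077]],[[-0.42,-0.18,0.02],[0,0,0.0077]],[[-0.42,-0.17,0.02],[0,0,0.0077]],[[-0.43,-0.16,0.02],[0,0,0.0077]],[[-0.43,-0.16,0.02],[0,0,0.0077]],[[-0.43,-0.15,0.02],[0,0,0.0077]],[[-0.43,-0.14,0.02],[0,0,0.0077]],[[-0.44,-0.14,0.02],[0,0,0.0077]],[[-0.44,-0.13,0.01],[0,0,0.0077]],[[-0.44,-0.12,0.02],[0,0,0.0077]]]
[[[-0.44,-0.12,0.01],[0,0,0.0077]],[[-0.44,-0.11,0.02],[0,0,0.0077]],[[-0.45,-0.1,0.01],[0,0,0.0077]],[[-0.45,-0.1,0.02],[0,0,0.0077]],[[-0.45,-0.09,0.01],[0,0,0.0077]],[[-0.45,-0.08,0.02],[0,0,0.0077]],[[-0.45,-0.08,0.01],[0,0,0.0077]],[[-0.45,-0.07,0.02],[0,0,0.0077]],[[-0.46,-0.06,0.01],[0,0,0.0077]],[[-0.45,-0.06,0.02],[0,0,0.0077]]]
end [480.6  17.1 190. ] 99.17
```

Emit:
send_rows:
  commands:
    - [[-0.84,-0.37,0.03],[0,0,0.0154]]
    - [[-0.85,-0.34,0.03],[0,0,0.0154]]
    - [[-0.86,-0.31,0.03],[0,0,0.0154]]
    - [[-0.87,-0.29,0.03],[0,0,0.0154]]
    - [[-0.88,-0.26,0.03],[0,0,0.0154]]
    - [[-0.88,-0.24,0.03],[0,0,0.0154]]
    - [[-0.89,-0.21,0.03],[0,0,0.0154]]
    - [[-0.9,-0.18,0.03],[0,0,0.0154]]
    - [[-0.9,-0.15,0.03],[0,0,0.0154]]
    - [[-0.9,-0.12,0.03],[0,0,0.0154]]

```text
time_s: 10.2
tool_pos: [480.7, 16.4, 190.4]
tcp_rot: [180.0, 0.0, 99.1]
force: [0.6, -0.7, 0.1]
opening: 51.4
```

```bash
python3 - <<'E'
from h import *
o=arm.get_obs(); im=arm.get_image('wrist'); print(o['time_s'],o['tool_pos'],o['tcp_rot'],o['force'])
import pickle; pickle.dump(o,open('oM.pkl','wb'))
cv2.imwrite('pics/w2.png',im)
E
```

```text
10.2 [480.65669428  16.36448036 190.37476252] [1.79990612e+02 7.75609856e-04 9.91122749e+01] [ 0.63603301 -0.69948406  0.11156785]
```

View pics/w2.png

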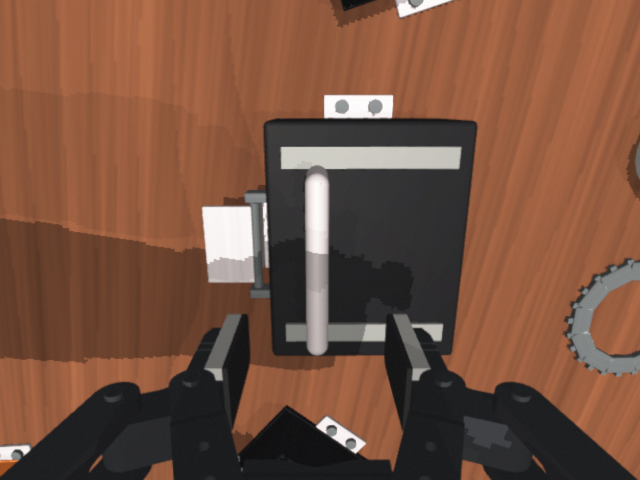

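Middle handle at (317,172)–(317,350), the same alignment as for the left case. Descend and grip.

Emit:
send_rows:
  commands:
    - [[0,0,0.335],[0,0,0]]
    - [[0,0,0.335],[0,0,0]]
    - [[0,0,0.335],[0,0,0]]
    - [[0,0,0.335],[0,0,0]]
    - [[0,0,0.335],[0,0,0]]
    - [[0,0,0.335],[0,0,0]]
    - [[0,0,0.335],[0,0,0]]
    - [[0,0,0.335],[0,0,0]]
    - [[0,0,0.335],[0,0,0]]
    - [[0,0,0.335],[0,0,0]]

```text
time_s: 11.5
tool_pos: [480.6, 17.0, 105.5]
tcp_rot: [-180.0, 0.0, 99.2]
force: [0.1, -0.0, 0.8]
opening: 51.3
```

Emit:
send_rows:
  commands:
    - [[0,0,0],[0,0,0]]
    - [[0,0,0],[0,0,0]]
    - [[0,0,0],[0,0,0]]
    - [[0,0,0],[0,0,0]]
    - [[0,0,0],[0,0,0]]
    - [[0,0,0],[0,0,0]]
    - [[0,0,0],[0,0,0]]
    - [[0,0,0],[0,0,0]]
    - [[0,0,0],[0,0,0]]
    - [[0,0,0],[0,0,0]]
  hand: 0
  newtons: 30

```text
time_s: 12.75
tool_pos: [480.6, 17.0, 106.3]
tcp_rot: [-180.0, 0.0, 99.2]
force: [-3.0, -0.5, 5.7]
opening: 10.9
```

Emit:
send_rows:
  commands:
    - [[0,0.02,-0.032],[0,0,0]]
    - [[0,0.02,-0.032],[0,0,0]]
    - [[0,0.02,-0.032],[0,0,0]]
    - [[0,0.02,-0.032],[0,0,0]]
    - [[0,0.02,-0.032],[0,0,0]]
    - [[0,0.02,-0.032],[0,0,0]]
    - [[0,0.02,-0.032],[0,0,0]]
    - [[0,0.02,-0.032],[0,0,0]]
    - [[0,0.02,-0.032],[0,0,0]]
    - [[0,0.02,-0.032],[0,0,0]]

```text
time_s: 14.0
tool_pos: [482.5, 17.4, 110.3]
tcp_rot: [-179.6, -0.0, 99.2]
force: [3.7, -2.6, -44.0]
opening: 10.5
```

The middle lid also stops firmly (4 mm, 44 N): latched. Release and go to the right one.

Emit:
send_rows:
  commands:
    - [[0,-0.033,0.053],[0,0,0]]
    - [[0,-0.033,0.053],[0,0,0]]
    - [[0,-0.033,0.053],[0,0,0]]
    - [[0,-0.033,0.053],[0,0,0]]
    - [[0,-0.033,0.053],[0,0,0]]
    - [[0,-0.033,0.053],[0,0,0]]
    - [[0,0,0],[0,0,0]]
    - [[0,0,0],[0,0,0]]
    - [[0,0,0],[0,0,0]]
    - [[0,0,0],[0,0,0]]

```text
time_s: 15.25
tool_pos: [481.8, 17.3, 108.4]
tcp_rot: [179.8, 0.0, 99.2]
force: [-6.2, -1.6, 1.2]
opening: 10.7
```

Emit:
send_rows:
  commands:
    - [[0,0,0],[0,0,0]]
    - [[0,0,0],[0,0,0]]
    - [[0,0,0],[0,0,0]]
    - [[0,0,0],[0,0,0]]
    - [[0,0,-0.6],[0,0,0]]
    - [[0,0,-0.6],[0,0,0]]
    - [[0,0,-0.6],[0,0,0]]
    - [[0,0,-0.6],[0,0,0]]
    - [[0,0,-0.6],[0,0,0]]
    - [[0,0,-0.6],[0,0,0]]
  hand: 0.6

```text
time_s: 16.5
tool_pos: [480.7, 17.1, 197.3]
tcp_rot: [180.0, 0.0, 99.2]
force: [-0.5, -0.2, 0.4]
opening: 51.2
```

```bash
python3 - <<'E'
from h import *
o=arm.get_obs();print(o['tool_pos'],o['force'],o['opening'])
plan([468,-241.6,190],59.5,20)
E
```

```text
[480.67148607  17.07508694 197.27198924] [-0.49854867 -0.16207634  0.37693545] 51.20176830329029
[[[-0.51,-0.11,0.01],[0,0,0.0173]],[[-0.51,-0.09,0.01],[0,0,0.0173]],[[-0.51,-0.07,0.02],[0,0,0.0173]],[[-0.52,-0.05,0.01],[0,0,0.0173]],[[-0.52,-0.04,0.02],[0,0,0.0173]],[[-0.52,-0.02,0.01],[0,0,0.0173]],[[-0.52,-0.0,0.02],[0,0,0.0173]],[[-0.52,0.02,0.01],[0,0,0.0173]],[[-0.52,0.03,0.02],[0,0,0.0173]],[[-0.51,0.05,0.01],[0,0,0.0173]]]
[[[-0.51,0.07,0.02],[0,0,0.0173]],[[-0.51,0.09,0.01],[0,0,0.0173]],[[-0.51,0.11,0.02],[0,0,0.0173]],[[-0.5,0.12,0.01],[0,0,0.0173]],[[-0.5,0.14,0.02],[0,0,0.0173]],[[-0.49,0.16,0.01],[0,0,0.0173]],[[-0.49,0.17,0.02],[0,0,0.0173]],[[-0.48,0.19,0.01],[0,0,0.0173]],[[-0.47,0.21,0.02],[0,0,0.0173]],[[-0.46,0.23,0.01],[0,0,0.0173]]]
end [ 468.1 -241.6  190. ] 59.52
```

Emit:
send_rows:
  commands:
    - [[-0.51,-0.11,0.015],[0,0,0.0173]]
    - [[-0.51,-0.09,0.015],[0,0,0.0173]]
    - [[-0.51,-0.07,0.015],[0,0,0.0173]]
    - [[-0.52,-0.05,0.015],[0,0,0.0173]]
    - [[-0.52,-0.04,0.015],[0,0,0.0173]]
    - [[-0.52,-0.02,0.015],[0,0,0.0173]]
    - [[-0.52,0,0.015],[0,0,0.0173]]
    - [[-0.52,0.02,0.015],[0,0,0.0173]]
    - [[-0.52,0.03,0.015],[0,0,0.0173]]
    - [[-0.51,0.05,0.015],[0,0,0.0173]]

```text
time_s: 17.75
tool_pos: [474.2, -113.4, 192.4]
tcp_rot: [180.0, -0.0, 79.2]
force: [0.1, 0.3, 0.6]
opening: 51.3
```

Emit:
send_rows:
  commands:
    - [[-0.51,0.07,0.015],[0,0,0.0173]]
    - [[-0.51,0.09,0.015],[0,0,0.0173]]
    - [[-0.51,0.11,0.015],[0,0,0.0173]]
    - [[-0.5,0.12,0.015],[0,0,0.0173]]
    - [[-0.5,0.14,0.015],[0,0,0.0173]]
    - [[-0.49,0.16,0.015],[0,0,0.0173]]
    - [[-0.49,0.17,0.015],[0,0,0.0173]]
    - [[-0.48,0.19,0.015],[0,0,0.0173]]
    - [[-0.47,0.21,0.015],[0,0,0.0173]]
    - [[-0.46,0.23,0.015],[0,0,0.0173]]

```text
time_s: 19.0
tool_pos: [468.0, -242.4, 188.6]
tcp_rot: [-180.0, 0.0, 59.4]
force: [-0.2, -0.2, -0.7]
opening: 51.3
```

```bash
python3 - <<'E'
from h import *
o=arm.get_obs(); im=arm.get_image('wrist'); print(o['time_s'],o['tool_pos'],o['tcp_rot'],o['force'])
cv2.imwrite('pics/w3.png',im)
E
```

```text
19.0 [ 468.01922189 -242.4402471   188.60504824] [-1.79998299e+02  4.83201375e-04  5.93862198e+01] [-0.169461   -0.21060876 -0.6614269 ]
```

View pics/w3.png

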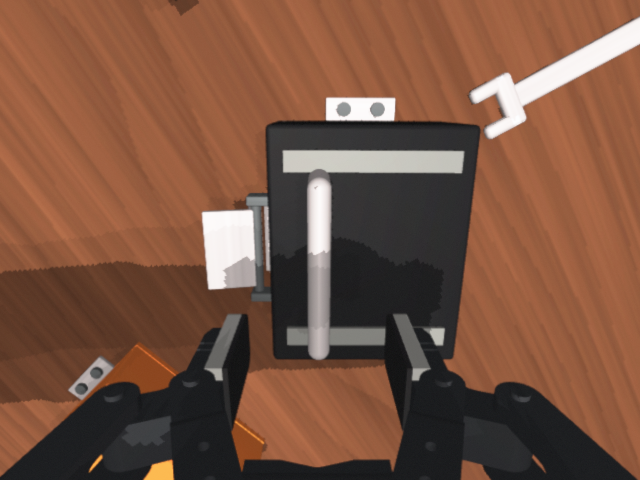

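Right handle at (318,178)–(318,355), aligned. Descend 82 mm, grip, tug.

Emit:
send_rows:
  commands:
    - [[0,0,0.325],[0,0,0]]
    - [[0,0,0.325],[0,0,0]]
    - [[0,0,0.325],[0,0,0]]
    - [[0,0,0.325],[0,0,0]]
    - [[0,0,0.325],[0,0,0]]
    - [[0,0,0.325],[0,0,0]]
    - [[0,0,0.325],[0,0,0]]
    - [[0,0,0.325],[0,0,0]]
    - [[0,0,0.325],[0,0,0]]
    - [[0,0,0.325],[0,0,0]]

```text
time_s: 20.3
tool_pos: [468.1, -241.6, 106.9]
tcp_rot: [180.0, -0.0, 59.5]
force: [-0.2, -0.1, 1.0]
opening: 51.3
```

Emit:
send_rows:
  commands:
    - [[0,0,0],[0,0,0]]
    - [[0,0,0],[0,0,0]]
    - [[0,0,0],[0,0,0]]
    - [[0,0,0],[0,0,0]]
    - [[0,0,0],[0,0,0]]
    - [[0,0,0],[0,0,0]]
    - [[0,0,0],[0,0,0]]
    - [[0,0,0],[0,0,0]]
    - [[0,0,0],[0,0,0]]
    - [[0,0,0],[0,0,0]]
  hand: 0
  newtons: 30

```text
time_s: 21.55
tool_pos: [469.2, -242.3, 107.8]
tcp_rot: [179.9, -0.0, 59.5]
force: [2.9, -2.9, -4.2]
opening: 10.8
```

Emit:
send_rows:
  commands:
    - [[0,0.02,-0.032],[0,0,0]]
    - [[0,0.02,-0.032],[0,0,0]]
    - [[0,0.02,-0.032],[0,0,0]]
    - [[0,0.02,-0.032],[0,0,0]]
    - [[0,0.02,-0.032],[0,0,0]]
    - [[0,0.02,-0.032],[0,0,0]]
    - [[0,0.02,-0.032],[0,0,0]]
    - [[0,0.02,-0.032],[0,0,0]]
    - [[0,0.02,-0.032],[0,0,0]]
    - [[0,0.02,-0.032],[0,0,0]]

```text
time_s: 22.8
tool_pos: [473.0, -244.5, 114.8]
tcp_rot: [179.9, 0.0, 59.5]
force: [6.0, -4.0, -12.3]
opening: 11.0
```

The right lid keeps coming up (7 mm and rising at low force). I lift a bit more to confirm.

Emit:
send_rows:
  commands:
    - [[0,0.025,-0.032],[0,0,0]]
    - [[0,0.025,-0.032],[0,0,0]]
    - [[0,0.025,-0.032],[0,0,0]]
    - [[0,0.025,-0.032],[0,0,0]]
    - [[0,0.025,-0.032],[0,0,0]]
    - [[0,0.025,-0.032],[0,0,0]]
    - [[0,0.025,-0.032],[0,0,0]]
    - [[0,0.025,-0.032],[0,0,0]]
    - [[0,0.025,-0.032],[0,0,0]]
    - [[0,0.025,-0.032],[0,0,0]]

```text
time_s: 24.05
tool_pos: [477.9, -247.4, 122.6]
tcp_rot: [-180.0, 0.0, 59.5]
force: [4.5, -2.6, -10.3]
opening: 10.8
```

```bash
python3 - <<'E'
from h import *
im=arm.get_image('side'); cv2.imwrite('pics/s2.png',cv2.resize(im[150:400,220:420],None,fx=3,fy=2.4*1.25,interpolation=cv2.INTER_CUBIC)[:600])
E
```

```text
(no output)
```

View pics/s2.png

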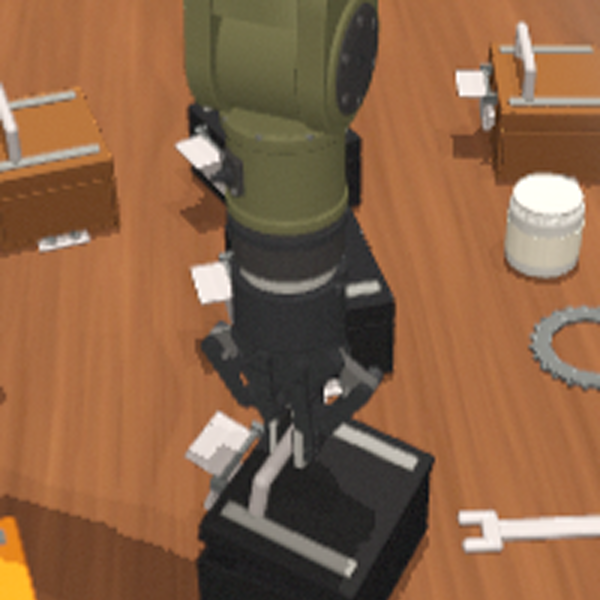

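The right lid is visibly open while the gripper holds its handle (about (275,460)): unlatched. Lower it, release, rise.

Emit:
send_rows:
  commands:
    - [[0,-0.045,0.064],[0,0,0]]
    - [[0,-0.045,0.064],[0,0,0]]
    - [[0,-0.045,0.064],[0,0,0]]
    - [[0,-0.045,0.064],[0,0,0]]
    - [[0,-0.045,0.064],[0,0,0]]
    - [[0,-0.045,0.064],[0,0,0]]
    - [[0,-0.045,0.064],[0,0,0]]
    - [[0,-0.045,0.064],[0,0,0]]
    - [[0,-0.045,0.064],[0,0,0]]
    - [[0,-0.045,0.064],[0,0,0]]

```text
time_s: 25.35
tool_pos: [469.3, -242.3, 108.9]
tcp_rot: [179.8, -0.0, 59.5]
force: [2.1, -1.7, 13.4]
opening: 10.7
```

Emit:
send_rows:
  commands:
    - [[0,0,0],[0,0,0]]
    - [[0,0,0],[0,0,0]]
    - [[0,0,0],[0,0,0]]
    - [[0,0,0],[0,0,0]]
    - [[0,0,-0.3],[0,0,0]]
    - [[0,0,-0.3],[0,0,0]]
    - [[0,0,-0.3],[0,0,0]]
    - [[0,0,-0.3],[0,0,0]]
    - [[0,0,-0.3],[0,0,0]]
    - [[0,0,-0.3],[0,0,0]]
  hand: 0.6

```text
time_s: 26.6
tool_pos: [468.1, -241.6, 153.0]
tcp_rot: [180.0, -0.0, 59.5]
force: [0.3, 0.1, -0.7]
opening: 51.1
```

```bash
python3 - <<'E'
from h import *
o=arm.get_obs();print(o['time_s'],o['tool_pos'],o['force'],o['opening'])
im=arm.get_image('side'); cv2.imwrite('pics/s3.png',cv2.resize(im[260:400,230:400],None,fx=4,fy=4,interpolation=cv2.INTER_CUBIC))
E
```

```text
26.6 [ 468.09268225 -241.59444254  152.9858945 ] [ 0.34207228  0.05123657 -0.68398993] 51.14933751382161
```

View pics/s3.png

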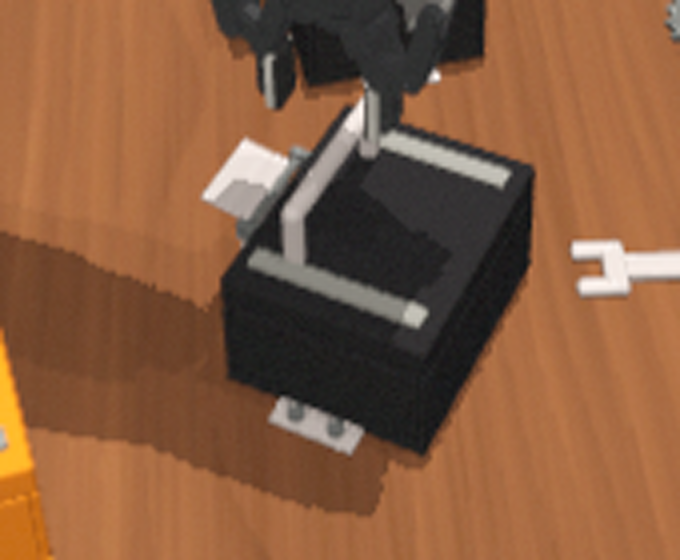

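Right lid is down. Close the fingers, move over the right tab (62 mm forward of the bar), and come down to just above it.

Emit:
send_rows:
  commands:
    - [[0,-0.243,0],[0,0,0]]
    - [[0,-0.243,0],[0,0,0]]
    - [[0,-0.243,0],[0,0,0]]
    - [[0,-0.243,0],[0,0,0]]
    - [[0,-0.243,0],[0,0,0]]
    - [[0,-0.243,0],[0,0,0]]
    - [[0,-0.243,0],[0,0,0]]
    - [[0,-0.243,0],[0,0,0]]
    - [[0,-0.243,0],[0,0,0]]
    - [[0,-0.243,0],[0,0,0]]
  hand: 0

```text
time_s: 27.9
tool_pos: [415.4, -210.6, 152.4]
tcp_rot: [180.0, 0.0, 59.5]
force: [0.1, 0.1, 0.5]
opening: -0.1
```

Emit:
send_rows:
  commands:
    - [[0,0,0.25],[0,0,0]]
    - [[0,0,0.25],[0,0,0]]
    - [[0,0,0.25],[0,0,0]]
    - [[0,0,0.25],[0,0,0]]
    - [[0,0,0.25],[0,0,0]]
    - [[0,0,0.25],[0,0,0]]
    - [[0,0,0.25],[0,0,0]]
    - [[0,0,0.25],[0,0,0]]
    - [[0,0,0.15],[0,0,0]]
    - [[0,0,0],[0,0,0]]

```text
time_s: 29.15
tool_pos: [415.5, -210.7, 98.4]
tcp_rot: [-180.0, 0.0, 59.5]
force: [-1.3, -0.6, -0.1]
opening: -0.0
```

```bash
python3 - <<'E'
from h import *
o=arm.get_obs();print(o['time_s'],o['tool_pos'],o['tcp_rot'],o['force'],o['opening'])
im=arm.get_image('side'); a=cv2.resize(im[260:370,230:360],None,fx=4,fy=4,interpolation=cv2.INTER_CUBIC)
cv2.imwrite('pics/s4.png',a)
cv2.imwrite('pics/w4.png',arm.get_image('wrist'))
E
```

```text
29.15 [ 415.4886463  -210.65925621   98.35860945] [-1.79967402e+02  2.96983376e-03  5.95197333e+01] [-1.31228355 -0.61606145 -0.13048258] -0.033041515700332036
```

View pics/s4.png

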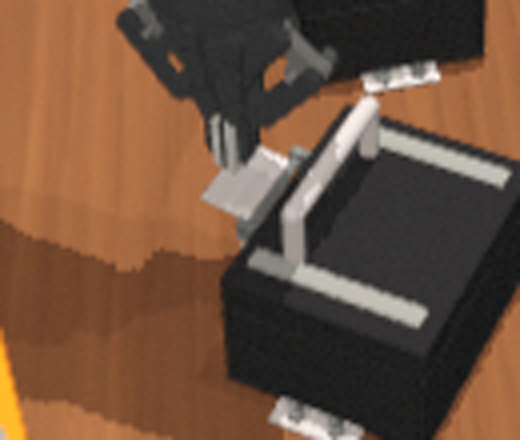

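View pics/w4.png

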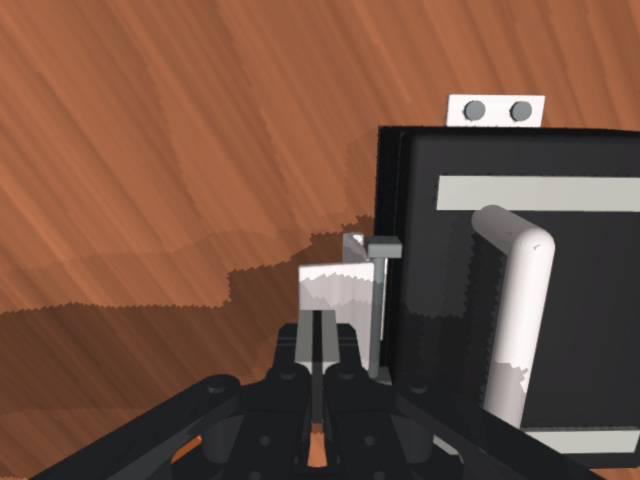

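Fingertips are over the tab, about 7 mm from its outer edge (tab columns 300–374, fingers at 317). Press slowly.

Emit:
send_rows:
  commands:
    - [[0,0,0.04],[0,0,0]]
    - [[0,0,0.04],[0,0,0]]
    - [[0,0,0.04],[0,0,0]]
    - [[0,0,0.04],[0,0,0]]
    - [[0,0,0.04],[0,0,0]]
    - [[0,0,0.03],[0,0,0]]
    - [[0,0,0.03],[0,0,0]]
    - [[0,0,0.03],[0,0,0]]
    - [[0,0,0.03],[0,0,0]]
    - [[0,0,0],[0,0,0]]

```text
time_s: 30.5
tool_pos: [415.7, -210.7, 90.7]
tcp_rot: [-180.0, -0.0, 59.5]
force: [-0.3, -0.2, 1.8]
opening: -0.1
```

Emit:
send_rows:
  commands:
    - [[0,0,0.02],[0,0,0]]
    - [[0,0,0.02],[0,0,0]]
    - [[0,0,0.02],[0,0,0]]
    - [[0,0,0.02],[0,0,0]]
    - [[0,0,0.02],[0,0,0]]
    - [[0,0,0],[0,0,0]]
    - [[0,0,0],[0,0,0]]
    - [[0,0,0],[0,0,0]]
    - [[0,0,0],[0,0,0]]
    - [[0,0,0],[0,0,0]]

```text
time_s: 31.75
tool_pos: [415.7, -210.8, 88.1]
tcp_rot: [180.0, 0.0, 59.5]
force: [0.5, -0.3, 0.2]
opening: -0.2
```

Emit:
send_rows:
  commands:
    - [[0,0,0.02],[0,0,0]]
    - [[0,0,0.02],[0,0,0]]
    - [[0,0,0.02],[0,0,0]]
    - [[0,0,0.02],[0,0,0]]
    - [[0,0,0],[0,0,0]]
    - [[0,0,0],[0,0,0]]
    - [[0,0,0],[0,0,0]]
    - [[0,0,0],[0,0,0]]
    - [[0,0,0],[0,0,0]]
    - [[0,0,0],[0,0,0]]

```text
time_s: 33.0
tool_pos: [415.7, -210.8, 86.1]
tcp_rot: [-180.0, 0.0, 59.5]
force: [-0.8, 0.2, 0.4]
opening: -0.1
```

Emit:
send_rows:
  commands:
    - [[0,0,0.02],[0,0,0]]
    - [[0,0,0.02],[0,0,0]]
    - [[0,0,0.02],[0,0,0]]
    - [[0,0,0],[0,0,0]]
    - [[0,0,0],[0,0,0]]
    - [[0,0,0],[0,0,0]]
    - [[0,0,0],[0,0,0]]
    - [[0,0,0],[0,0,0]]
    - [[0,0,0],[0,0,0]]
    - [[0,0,0],[0,0,0]]

```text
time_s: 34.25
tool_pos: [415.8, -210.8, 85.3]
tcp_rot: [180.0, -0.0, 59.5]
force: [-2.5, 1.2, 8.2]
opening: 0.0
```

```bash
python3 - <<'E'
from h import *
o=arm.get_obs();print(o['time_s'],o['tool_pos'],o['force'])
im=arm.get_image('side'); cv2.imwrite('pics/s5.png',cv2.resize(im[260:370,230:360],None,fx=4,fy=4,interpolation=cv2.INTER_CUBIC))
E
```

```text
34.25 [ 415.78254242 -210.80634355   85.31724695] [-2.48833923  1.24409245  8.22237113]
```

View pics/s5.png

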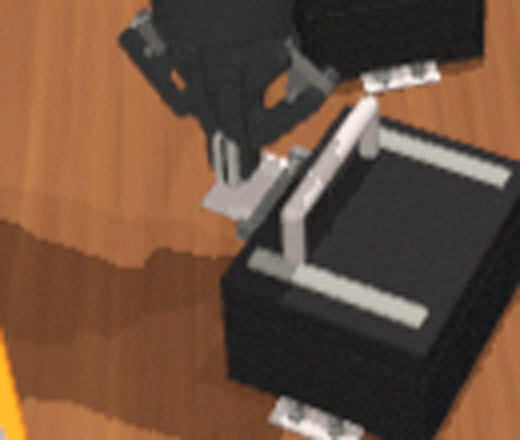

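8 N at 75 mm tip height, rigid: the catch appears to have snapped. Press slightly more, then back off and verify with a tug.

Emit:
send_rows:
  commands:
    - [[0,0,0.016],[0,0,0]]
    - [[0,0,0],[0,0,0]]
    - [[0,0,0],[0,0,0]]
    - [[0,0,0],[0,0,0]]
    - [[0,0,0],[0,0,0]]
    - [[0,0,0],[0,0,0]]
    - [[0,0,0],[0,0,0]]
    - [[0,0,0],[0,0,0]]
    - [[0,0,0],[0,0,0]]
    - [[0,0,0],[0,0,0]]

```text
time_s: 35.55
tool_pos: [415.8, -210.8, 85.2]
tcp_rot: [180.0, -0.0, 59.5]
force: [-2.8, 1.7, 11.1]
opening: 0.0
```

Emit:
send_rows:
  commands:
    - [[0,0,-0.275],[0,0,0]]
    - [[0,0,-0.275],[0,0,0]]
    - [[0,0,-0.275],[0,0,0]]
    - [[0,0,-0.275],[0,0,0]]
    - [[0,0,-0.275],[0,0,0]]
    - [[0,0,-0.275],[0,0,0]]
    - [[0,0,-0.275],[0,0,0]]
    - [[0,0,-0.275],[0,0,0]]
    - [[0,0,-0.275],[0,0,0]]
    - [[0,0,-0.275],[0,0,0]]

```text
time_s: 36.8
tool_pos: [415.7, -210.8, 153.4]
tcp_rot: [-180.0, 0.0, 59.5]
force: [-0.6, -0.7, -0.1]
opening: 0.1
```

Emit:
send_rows:
  commands:
    - [[0,0.247,0],[0,0,0]]
    - [[0,0.247,0],[0,0,0]]
    - [[0,0.247,0],[0,0,0]]
    - [[0,0.247,0],[0,0,0]]
    - [[0,0.247,0],[0,0,0]]
    - [[0,0.247,0],[0,0,0]]
    - [[0,0.247,0],[0,0,0]]
    - [[0,0.247,0],[0,0,0]]
    - [[0,0.247,0],[0,0,0]]
    - [[0,0.247,0],[0,0,0]]
  hand: 0.6

```text
time_s: 38.05
tool_pos: [469.3, -242.3, 153.0]
tcp_rot: [180.0, -0.0, 59.5]
force: [0.3, -0.6, -0.4]
opening: 51.3
```

```bash
python3 - <<'E'
from h import *
im=arm.get_image('side'); cv2.imwrite('pics/s6.png',cv2.resize(im[150:400,200:420],None,fx=2.4,fy=2.4,interpolation=cv2.INTER_CUBIC))
cv2.imwrite('pics/w6.png',arm.get_image('wrist'))
E
```

```text
(no output)
```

View pics/s6.png

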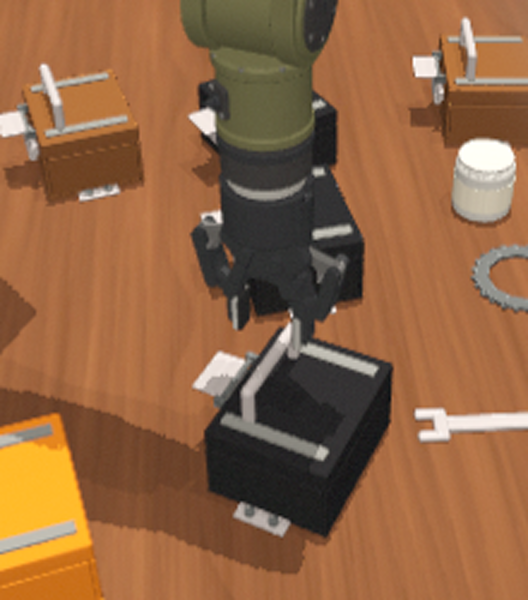

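View pics/w6.png

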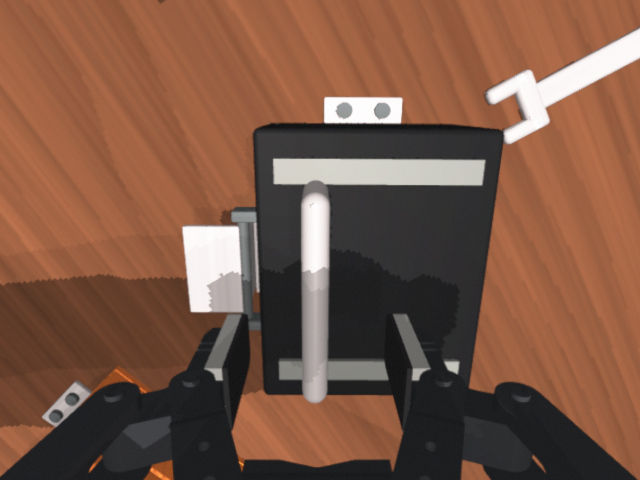

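The right lid is closed and the handle is centred at column 315. Verification tug:

Emit:
send_rows:
  commands:
    - [[0,0,0.184],[0,0,0]]
    - [[0,0,0.184],[0,0,0]]
    - [[0,0,0.184],[0,0,0]]
    - [[0,0,0.184],[0,0,0]]
    - [[0,0,0.184],[0,0,0]]
    - [[0,0,0.184],[0,0,0]]
    - [[0,0,0.184],[0,0,0]]
    - [[0,0,0.184],[0,0,0]]
    - [[0,0,0.184],[0,0,0]]
    - [[0,0,0.184],[0,0,0]]

```text
time_s: 39.4
tool_pos: [468.9, -242.1, 106.7]
tcp_rot: [180.0, -0.0, 59.5]
force: [0.1, 0.1, -0.3]
opening: 51.0
```

Emit:
send_rows:
  commands:
    - [[0,0,0],[0,0,0]]
    - [[0,0,0],[0,0,0]]
    - [[0,0,0],[0,0,0]]
    - [[0,0,0],[0,0,0]]
    - [[0,0,0],[0,0,0]]
    - [[0,0,0],[0,0,0]]
    - [[0,0,0],[0,0,0]]
    - [[0,0,0],[0,0,0]]
    - [[0,0,0],[0,0,0]]
    - [[0,0,0],[0,0,0]]
  hand: 0
  newtons: 30

```text
time_s: 40.65
tool_pos: [469.2, -242.3, 107.2]
tcp_rot: [180.0, -0.0, 59.5]
force: [1.5, -1.1, 1.4]
opening: 11.1
```

Emit:
send_rows:
  commands:
    - [[0,0.02,-0.032],[0,0,0]]
    - [[0,0.02,-0.032],[0,0,0]]
    - [[0,0.02,-0.032],[0,0,0]]
    - [[0,0.02,-0.032],[0,0,0]]
    - [[0,0.02,-0.032],[0,0,0]]
    - [[0,0.02,-0.032],[0,0,0]]
    - [[0,0.02,-0.032],[0,0,0]]
    - [[0,0.02,-0.032],[0,0,0]]
    - [[0,0,0],[0,0,0]]
    - [[0,0,0],[0,0,0]]

```text
time_s: 41.9
tool_pos: [470.9, -243.3, 110.7]
tcp_rot: [-179.8, 0.0, 59.5]
force: [6.9, -3.4, -24.5]
opening: 11.2
```

It holds now: it stops at 3.5 mm with 25 N. Lower, release, and retreat well clear.

Emit:
send_rows:
  commands:
    - [[0,-0.027,0.043],[0,0,0]]
    - [[0,-0.027,0.043],[0,0,0]]
    - [[0,-0.027,0.043],[0,0,0]]
    - [[0,-0.027,0.043],[0,0,0]]
    - [[0,-0.027,0.043],[0,0,0]]
    - [[0,-0.027,0.043],[0,0,0]]
    - [[0,0,0],[0,0,0]]
    - [[0,0,0],[0,0,0]]
    - [[0,0,0],[0,0,0]]
    - [[0,0,0],[0,0,0]]

```text
time_s: 43.15
tool_pos: [469.2, -242.3, 107.3]
tcp_rot: [180.0, -0.0, 59.5]
force: [3.0, -2.9, -5.3]
opening: 10.6
```

Emit:
send_rows:
  commands:
    - [[0,0,0],[0,0,0]]
    - [[0,0,0],[0,0,0]]
    - [[0,0,0],[0,0,0]]
    - [[0,0,0],[0,0,0]]
    - [[0,0,-0.8],[0,0,0]]
    - [[0,0,-0.8],[0,0,0]]
    - [[0,0,-0.8],[0,0,0]]
    - [[0,0,-0.8],[0,0,0]]
    - [[0,0,-0.8],[0,0,0]]
    - [[0,0,-0.8],[0,0,0]]
  hand: 0.6

```text
time_s: 44.4
tool_pos: [468.7, -242.0, 227.6]
tcp_rot: [-180.0, -0.0, 59.5]
force: [-0.1, 0.0, -0.9]
opening: 51.4
```

Emit:
send_rows:
  commands:
    - [[-0.7,0,-0.3],[0,0,0]]
    - [[-0.7,0,-0.3],[0,0,0]]
    - [[-0.7,0,-0.3],[0,0,0]]
    - [[-0.7,0,-0.3],[0,0,0]]
    - [[-0.7,0,-0.3],[0,0,0]]
    - [[-0.7,0,-0.3],[0,0,0]]
    - [[-0.7,0,0],[0,0,0]]
    - [[-0.7,0,0],[0,0,0]]
    - [[0,0,0],[0,0,0]]
    - [[0,0,0],[0,0,0]]

```text
time_s: 45.65
tool_pos: [397.8, -362.5, 271.6]
tcp_rot: [-180.0, -0.0, 59.5]
force: [-0.2, -0.4, -0.1]
opening: 51.6
```

```bash
python3 - <<'E'
from h import *
print(arm.get_obs()['time_s'],arm.get_obs()['tool_pos'])
a=arm.get_image('side')[150:390,240:460]; b=arm.get_image('scene')[120:400,200:470]
cv2.imwrite('pics/s7.png',cv2.resize(a,None,fx=2.5,fy=2.5,interpolation=cv2.INTER_CUBIC)); cv2.imwrite('pics/c7.png',cv2.resize(b,None,fx=2.1,fy=2.1,interpolation=cv2.INTER_CUBIC))
E
```

```text
45.65 [ 397.80660704 -362.48454356  271.64059779]
```

View pics/s7.png

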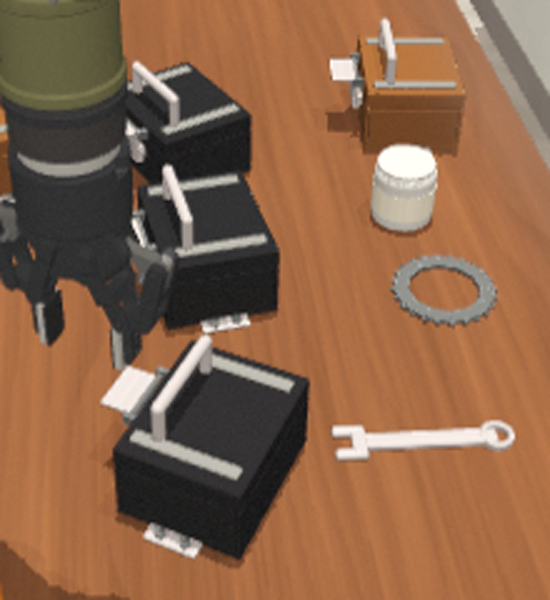

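View pics/c7.png

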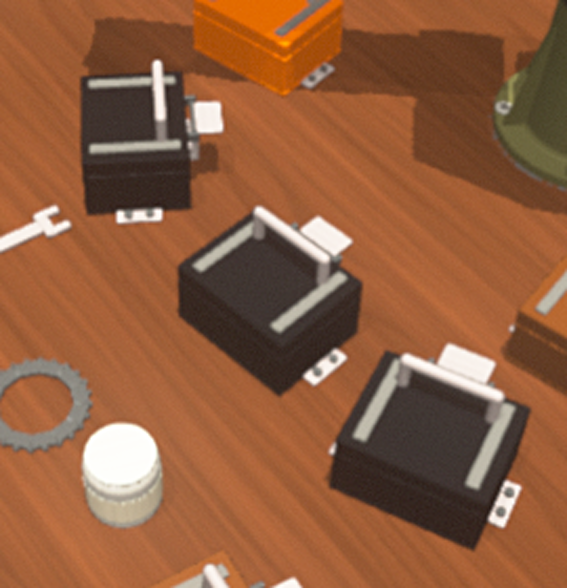

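All three lids are down, the loose things have not moved, and the robot is clear.

```bash
python3 -c "
from station import arm
print(arm.close_job())"
```

```text
the job is handed in; nothing more can be done
None
```

I tugged the three black cases in order from left to right, and only the right one was unlatched. All three are now closed and latched, and I handed the job in at about 46 s.

| Case | Tug | Catch |
|---|---|---|
| Left | stopped firmly after about 4 mm, at 40 N | held, not pressed |
| Middle | stopped firmly after about 4 mm, at 44 N | held, not pressed |
| Right | came up freely, about 15 mm at 10–12 N | unlatched, so I lowered the lid and pressed its tab |

- **Pressing the right catch:** the tab went rigid at about the latched height, and I pressed it with up to 11 N. I did not see a clear snap in the force readings, so I tugged that lid again. It now stops after 3.5 mm, at 25 N.
- **Last pictures:** all three lids are down, the tin, spanner and chainring look unmoved, and the gripper is clear.
- **Readings that disagreed:** the wrist-camera fit was up to 13 px off along the left handle's length, a direction that does not affect the grip. After lowering the middle lid the gripper read about 2 mm high until I released it, but the last pictures show that lid down.

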